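# Set the syringe stand to its mark on the forward stroke

### The job

The syringe stand's orange pointer has been left ahead of the red mark, and the blue block's jaws have play on the plunger. Working the block by its black tab and never touching the plunger itself, draw the plunger back until you feel it come gently against its hidden inner stop, then push it forward and leave the pointer on the red mark, finishing on a forward push so that the rear jaw still touches the flange and the play is taken up. Then let go and press the green zero button all the way down, gently, leaving the setting and everything else on the table undisturbed.

Things in the scene. Friction and masses are not known exactly. Their poses are not given: they have to be found in the camera images.
- stand: manual syringe stand: white base plate 130 x 360 x 18 mm, fixed. Origin: table level, in the drive's mid-plane. Its +y axis is the forward (dispensing) direction of block and plunger, -y draws back; z up. The plate spans y -150 to +210 mm, x +-65 mm. Syringe axis lies along y at x = 0, 50 mm above the table
- barrel: the fixed barrel: black end cap (52 mm across, 37 mm long), then clear tube; origin: centre of the cap's rear end, 50 mm up. Hidden in the cap is the plunger's rubber-buffered stop (gives 1 mm per 3 N), felt only; its place differs each time: 71 to 95 mm behind where the plunger starts, 25 to 71 mm behind the red mark. It takes a light touch: a few newtons over the sliding friction, 15 N at most
- plunger: the syringe's plunger: white flange disc 48 mm across, 6 mm thick (top edge 74 mm above the table), rod and black piston, sliding along the stand's y with about 3 N of friction; stays where it is left. Origin: centre of the flange's rear (-y) face. Moved only through the block's jaws
- flange_back (a point): centre of the rear (-y) face of the plunger's flange, the face that the block pushes on
- pointer (a point): tip of the orange pointer (2.5 mm wide bar) that the plunger carries at its +x side over the white scale rail, 53 mm above the table
- push_face (a point): on the blue pusher block: centre of the rear jaw's front (+y) face, which pushes the flange forward. The front jaw, which draws the flange back, faces it 18 mm further on; with the 6 mm flange between them there are 12 mm of play. At the start the flange lies somewhere between, touching neither. The block slides along the stand's y with about 4 N of friction of its own and stays where it is left; block top 75 mm above the table
- tab (a point): centre of the top of the black upright tab on the pusher block, the handle to drive it by: 28 mm (x) by 14 mm (y, the drive direction) and upright from 75 to 135 mm above the table; this point is 135 mm up and 30 mm behind the push face. Pinch it from above across its 14 mm
- mark: red set mark fixed to the scale rail: a 2 mm wide red line on the rail's top and a red clip 10 mm wide on its outer side; origin on the line, 48 mm above the table; axes as the stand's
- console: grey counter console, fixed, 100 x 100 x 45 mm with a dark display; origin: centre of its underside
- zero_button_top (a point): centre of the top of the console's green zero button (28 mm across), 67 mm above the table
- zero_button (a joint): travel of the zero button, m: 0 released, 0.006 fully down; springs back; 1.5 N starts it, 5 N takes it fully down
- beaker_a: small glass beaker, 68 mm across, 90 mm tall, loose bystander; origin: centre of its underside
- beaker_b: glass beaker, 84 mm across, 110 mm tall, loose bystander; origin: centre of its underside
- cylinder: glass measuring cylinder on a round foot, 70 mm foot, 200 mm tall, loose bystander; origin: centre of its underside
- wash_bottle: white plastic wash bottle, 60 mm across, 160 mm tall, loose bystander; origin: centre of its underside
- tub: pale plastic tub with blue lid, 106 x 136 x 63 mm, loose bystander; origin: centre of its underside
- green_cap: loose green screw cap, 38 mm across, 16 mm tall, loose bystander; origin: centre of its underside
- spare_syringe: spare grey syringe lying on the table, 170 x 50 x 40 mm, loose bystander; origin: table level, below its middle
- jug: measuring jug with red handle, 116 mm across, 130 mm tall, loose bystander; origin: centre of its underside

How it is judged:
On the way, in this order (a step that is already met when the one before it is completed fails the run):
1. the plunger is drawn back against its hidden inner stop and rests on it with more than 1.5 N (contact force between plunger and barrel above 1.5 N), for 0.1 s.
2. the pointer is on the red mark (within 2.5 mm) with the rear jaw against the flange (gap under 2 mm) (y of pointer in the frame of mark between -0.0025 and 0.0025 m and y of flange_back in the frame of push_face below 0.002 m), for 0.3 s.
3. the zero button is pressed down (at least 4.5 mm of its 6 mm) with the pointer still on the mark and the play taken up (all of step 2 and value of joint zero_button above 0.0045 m), for 0.05 s.
At the end, for the whole second after the job is handed in: The pointer rests within 2.5 mm of the red mark along the scale, the rear jaw's push face is within 2 mm of the flange's rear face (play taken up on the forward side), the zero button has sprung back up (less than 1.5 mm down), and the plunger is at rest (all of step 2 and value of joint zero_button below 0.0015 m and linear speed of plunger below 0.005 m/s); the robot touches nothing.
It fails at once if the plunger is forced against its inner stop with more than 15 N (contact force between plunger and barrel above 15 N).
It fails at once if the robot touches the plunger or its pointer (over 1 N) (contact force between any of the fingers, the arm and plunger above 1 N).
It fails at once if the console or its button is pressed with more than 30 N (contact force between any of the fingers, the arm and console above 30 N).
It fails at once if a bystander is moved more than 20 mm or tipped (distance of any of beaker_a, beaker_b, cylinder, wash_bottle, tub, green_cap, spare_syringe, jug from where it was at the start of the episode above 0.02 m or angle between any of beaker_a, beaker_b, cylinder, wash_bottle, tub, green_cap, spare_syringe, jug's own z axis and vertical above 0.5 rad).
It also fails if it takes over 67 s, if anything falls off the work surface, if the arm or the gripper's body presses on something with over 40 N, if the wrist force passes 120 N, or if a joint passes its speed limit or range.

### The arm

A 7-joint arm with a two-finger parallel gripper is mounted at the origin on the work surface. World frame = base frame: x ahead of the robot, y to its left, z up, the work surface at z = 0. Lengths are in m, angles in rad, forces in N, time in s.
With the tool pointing down it reaches from about 0.4 to 0.85 m from the base axis. Payload 4.5 kg.
Tool frame: the origin (TCP) lies between the finger pads; the fingertips stand 25 mm ahead of it and the grasp point (between the pads) lies 6 mm ahead of it (r.tips_ahead is the distance from the TCP to the fingertips, in m); z points along the fingers, y is the direction in which the jaws open and shut (so a half turn about z gives the same grasp; the last joint's range is limited). The gripper opens to 88 mm and grips with 3 to 60 N. Pads are 18 mm wide; open, the fingers measure 123 mm over their backs; the gripper's body (75 mm by 187 mm) begins 45 mm behind the grasp point.
Start: joints at [1.208, 0.689, -0.195, 1.565, 0.157, 0.902, -0.215], TCP at [0.242, -0.576, 0.264] pointing down, gripper open.
Joint ranges: [-3.01, 3.01], [-0.46, 2.08], [-1.47, 1.51], [0.13, 2.56], [-1, 4.14], [0.04, 2.09], [-2.66, 2.66]. Speed limits (rad/s): [2.57, 2.57, 3.14, 3.14, 3.14, 3.14, 3.14].

### API

Orientations are given as a unit quaternion [x, y, z, w].
In Python, from plant import r, imaging gives the robot as it stands.
- The arm moves only by the tool send_rows, never from a script. Its argument "moves" is one flat list of numbers, 6 for each row, row after row: the shift along the tool's x, y, z in m, then the turn, a rotation vector about the tool's x, y, z in degrees. A call has exactly 5 rows; each row is the pose to reach, as a shift and turn from the pose measured when the call began, along the tool's axes at that moment; what a row does not reach only later rows make up. A row lasts 1/12 s, in which the tool goes at most 41.7 mm and 7.16 degrees, less where a joint would pass 70% of its speed; a pose out of reach is approached as far as the arm can. A call with a gripper value outside its range is refused whole. "claw" is the closure, from -1 (fully open) to 1 (shut), so that 0 is half open, set as the call begins (left out, the last holds). The fingers move at their own pace and stop on an object; "grip_force" is the grip in N (left out, the last holds). Time passes only in rows, so rows that repeat a pose let the fingers close, or fill a call up. It gives the time, the measured TCP pose, the force and the opening at its end, in the units of the state.
- r.get_state(): the state, without advancing time (a new reading comes with each control period).
- imaging.snapshot(name): name is "side" or "top" or "wrist"; returns a dict with "image" (480x640x3 uint8, red, green, blue), "depth" (480x640 float32, m along the optical axis (not along the pixel's ray), 0 where there is no reading), "mtx" (3x3 intrinsics, pixels), "D" ([k1, k2, p1, p2, k3] as OpenCV has them; the pictures are not rectified), "rvec" (rotation vector, rad) and "tvec" (3), from world to camera coordinates, as OpenCV has them. Camera axes: x right, y down, z forward; pixel columns grow to the right and rows downward; lengths in m; the calibration is good to about 2 mm. A picture is of the moment at which its call begins.
- r.finish_job(): hands the job in, once; it reports no verdict.
Trained networks look in a picture, given as the dict that the camera call returned (one of the last four; its "shot" number tells which), for a name from the list of things; names that differ only in an ending like _2 or _b are one class to them, and where a whole thing is asked for, a point or a joint stands for the part that bears it (a point fixed in the world has none). Each returns a list of dicts, best first, with "score" (0 to 1); they miss things now and then, are a little off and sometimes report something else, mostly with a low value. They report only what shows in the picture. A call takes as long as a camera call.
- imaging.look_for(query, picture): "box" ([centre column, centre row, width, height] as shares, 0 to 1, of the picture: columns of its width, rows of its height, round what is visible of it).
- imaging.silhouettes(query, picture): "pixels" (480x640 bool, what is visible of it) and "box" ([centre column, centre row, width, height] as shares, 0 to 1, of the picture: columns of its width, rows of its height, round what is visible of it).
- imaging.pinpoint(query, picture): "point" ([column, row] as shares, 0 to 1, of the picture: columns of its width, rows of its height: a listed point, or the origin of a listed thing).
The state is a dict: "clock": time; "q": joint angles; "qd": joint speeds; "joint_torque": joint torques, N m; "tool_pos": TCP position; "eef_rot": TCP orientation; "contact_force": force on the tool from outside, world axes, zero at the start; "moment": the same for the moment, N m; "opening": opening from 0.0 (shut) to 1.0 (fully open).
Only numpy, scipy, OpenCV 4.12 (cv2) and the standard library are available. Lean on these libraries where they do the work, as an engineer would, in place of code of your own. Each camera call takes 0.05 s, during which the arm holds its last target.

## Working session

There is one attempt and no reset: what is moved stays moved. The work goes in short steps, Python scripts to look and compute and a tool call to move; the robot and the scene stay as the last step left them, time stands still between calls to the robot, and variables do not carry over. Pictures are saved under pics/ and viewed, and the job is handed in when it is done.

Besides the shell and the picture viewer there is one more tool, called as name(argument=value, ...), one argument or row to a line, values as JSON. send_rows: Moves the arm, as the interface text tells. Its arguments: {"type":"object","properties":{"moves":{"type":"array"},"claw":{"type":"number"},"grip_force":{"type":"number"}},"required":["moves"]}

```bash
ls; mkdir -p pics
cat > h.py <<'E'
import numpy as np, cv2
from plant import r, imaging
from scipy.spatial.transform import Rotation as R
def snap(n,f=None):
    p=imaging.snapshot(n)
    if f: cv2.imwrite('pics/'+f,p['image'][:,:,::-1])
    return p
def cam(p):
    Rm=cv2.Rodrigues(np.array(p['rvec'],float))[0]; return Rm,np.array(p['tvec'],float).ravel()
def ray(p,uv):
    u=cv2.undistortPoints(np.array([[uv]],float),np.array(p['mtx']),np.array(p['D'],float)).ravel()
    return np.array([u[0],u[1],1.])
def atz(p,uv,z):
    Rm,t=cam(p); d=Rm.T@ray(p,uv); c=-Rm.T@t
    return c+d*(z-c[2])/d[2]
def bydepth(p,uv):
    Rm,t=cam(p); c=int(round(uv[0]));w=int(round(uv[1])); z=p['depth'][w,c]
    return Rm.T@(ray(p,uv)*z-t), z
def proj(p,X):
    return cv2.projectPoints(np.array(X,float).reshape(-1,3),np.array(p['rvec'],float),np.array(p['tvec'],float),np.array(p['mtx']),np.array(p['D'],float))[0].reshape(-1,2)
def px(pt): return (pt[0]*640,pt[1]*480)
E
python3 - <<'E'
from h import *
s=r.get_state(); print(s['clock'],s['tool_pos'],s['eef_rot'],s['contact_force'],s['opening'])
t=snap('top','top0.png')
names=dict(tab=.135,push_face=.05,flange_back=.05,pointer=.053,mark=.048,zero_button_top=.067,stand=0,barrel=.05,console=0)
for n,z in names.items():
    for d in imaging.pinpoint(n,t)[:2]:
        uv=px(d['point']); print(n,round(d['score'],2),np.round(uv,1),np.round(atz(t,uv,z),4))
w=snap('side','side0.png')
for n,z in names.items():
    for d in imaging.pinpoint(n,w)[:1]:
        uv=px(d['point']); print(n,round(d['score'],2),np.round(uv,1),np.round(atz(w,uv,z),4))
print(cam(t),cam(w),t['mtx'])
E
```

```text
pics
0.0 [ 0.24125151 -0.57591984  0.26290558] [ 9.80371457e-01  1.97157203e-01 -2.56403750e-04 -8.82478949e-04] [ 0.64567664 -0.56901494 -0.50610158] 0.9975273586577807
push_face 0.71 [354.1 249.3] [ 0.5065 -0.1272  0.05  ]
push_face 0.68 [342.3 246.4] [ 0.5171 -0.0891  0.05  ]
flange_back 0.57 [341.  249.4] [ 0.5074 -0.0847  0.05  ]
pointer 0.16 [301.7 174.6] [0.7575 0.0369 0.053 ]
zero_button_top 0.55 [208.4 270.6] [0.4498 0.3438 0.067 ]
stand 0.92 [352.2 249.1] [ 0.5107 -0.1238  0.    ]
barrel 0.87 [331.3 251.5] [ 0.5014 -0.0531  0.05  ]
barrel 0.3 [448.7 287.6] [ 0.3737 -0.4288  0.05  ]
console 0.62 [212.6 261.9] [0.4809 0.3451 0.    ]
console 0.56 [441.4 213.7] [ 0.6217 -0.429   0.    ]
tab 0.94 [347.9 212.4] [ 0.5132 -0.1161  0.135 ]
push_face 0.63 [342.6 242.3] [ 0.5127 -0.0797  0.05  ]
flange_back 0.51 [341.3 244.2] [ 0.5139 -0.0717  0.05  ]
pointer 0.63 [324.3 238.9] [ 0.5649 -0.0714  0.053 ]
mark 0.55 [348.3 213.1] [ 0.5333 -0.2001  0.048 ]
zero_button_top 0.47 [312.2 382.5] [0.4444 0.3517 0.067 ]
stand 0.74 [344.  245.8] [ 0.516  -0.1114  0.    ]
barrel 0.69 [340.4 251.2] [ 0.5081 -0.0459  0.05  ]
(array([[-0.02778297, -0.99958659, -0.00739999],
       [-0.99474805,  0.02837651, -0.09834166],
       [ 0.09851099,  0.0046289 , -0.9951252 ]]), array([-0.00939144,  0.56143852,  1.62498869])) (array([[-0.94342444, -0.33107892,  0.01835953],
       [-0.25770754,  0.69725674, -0.66889451],
       [ 0.20865556, -0.63578282, -0.74313059]]), array([0.50664445, 0.22246343, 1.19469599])) [[500.82855958   0.         322.25695947]
 [  0.         500.82855958 234.1921071 ]
 [  0.           0.           1.        ]]
```

View pics/top0.png

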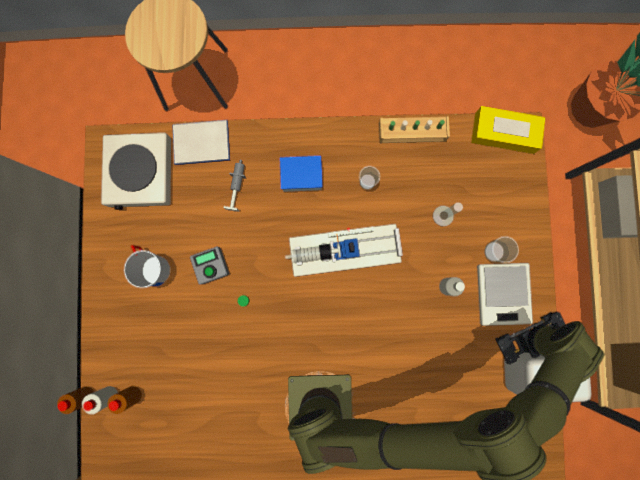

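View pics/side0.png

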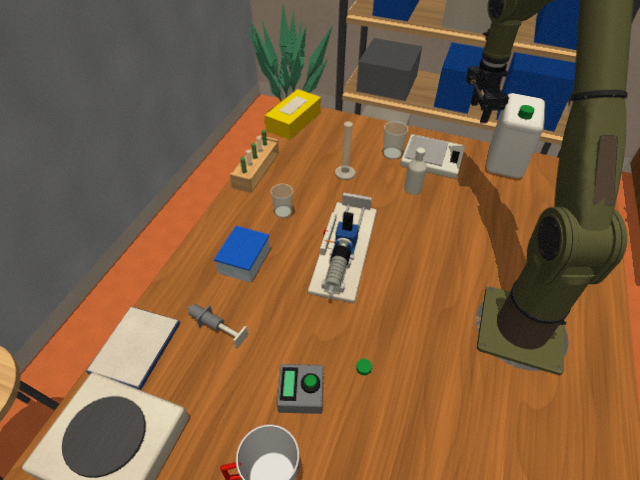

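Run:
```python
import cv2
a=cv2.imread('pics/top0.png')[190:310,270:430]; b=cv2.imread('pics/side0.png')[150:320,250:430]
cv2.imwrite('pics/c1.png',cv2.resize(a,None,fx=5,fy=5,interpolation=cv2.INTER_CUBIC))
cv2.imwrite('pics/c2.png',cv2.resize(b,None,fx=3.5,fy=3.5,interpolation=cv2.INTER_CUBIC))
```

```text
(no output)
```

View pics/c1.png

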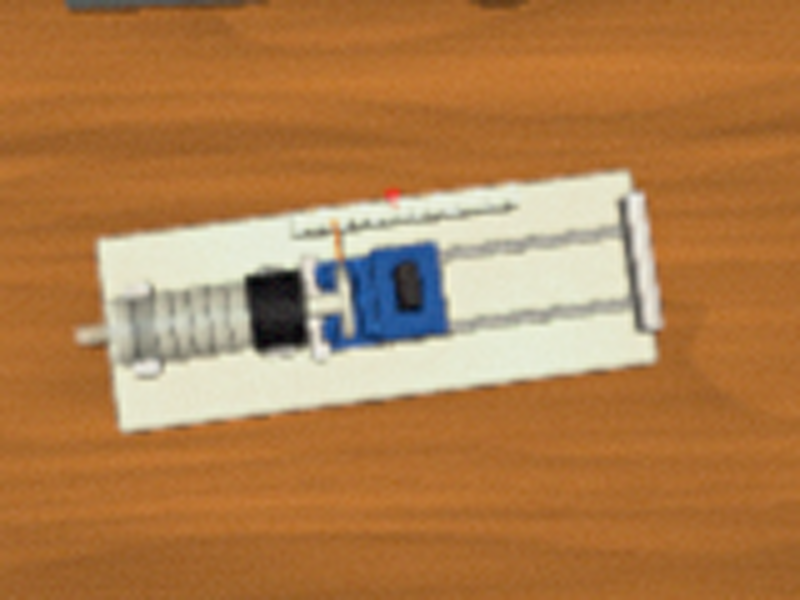

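View pics/c2.png

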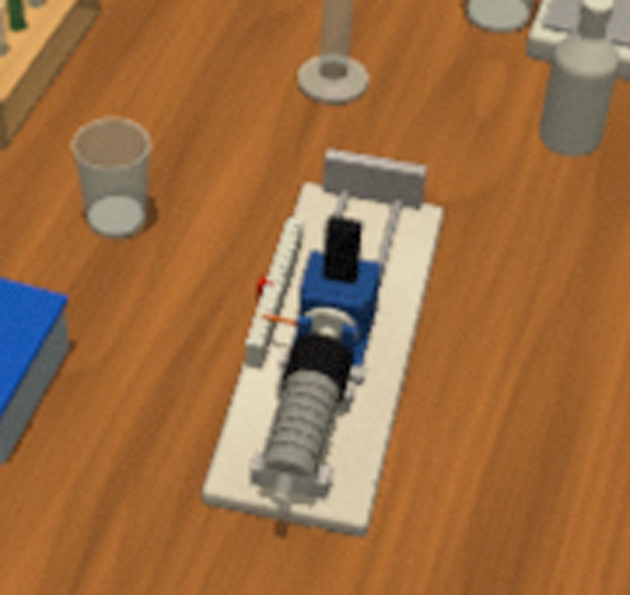

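The pictures show the stand near the middle (plate corners ≈ (289,238), (395,224), (401,262), (294,276) in the top view). The red clip is at about (349,229), the orange pointer at (337,235) and the tab at (351,247).

Run:
```python
from h import *
t=snap('top')
C=[(289.4,238),(395.4,224.4),(401.4,262.4),(294.4,276.4)]
P=np.array([atz(t,c,.018) for c in C]); print(P.round(4))
fwd=(P[0]-P[1]+P[3]-P[2])[:2]; yaw=np.arctan2(fwd[1],fwd[0]); print('fwd deg',np.degrees(yaw), np.linalg.norm(P[0]-P[1]),np.linalg.norm(P[1]-P[2]))
c=P.mean(0); f=np.array([np.cos(yaw),np.sin(yaw)]); x=np.array([f[1],-f[0]]); o=c[:2]-f*.03; print('origin',o,'f',f)
def S(p): p=np.array(p)[:2]-o; return (p@x).round(4),(p@f).round(4)
for n,uv,z in [('tab',(351,247.2),.135),('clip',(348.7,229),.045),('pointer',(337.2,234.5),.053)]:
    X=atz(t,uv,z); print(n,X.round(4),S(X))
for n in ['tab','pointer','mark','zero_button_top','console']:
    for m in imaging.pinpoint(n,t)[:2]: print(n,m['score'],px(m['point']))
m=imaging.silhouettes('tab',t)
for d in m[:2]:
    ys,xs=np.nonzero(d['pixels']); print(d['score'],len(xs),xs.mean(),ys.mean(),xs.min(),xs.max(),ys.min(),ys.max())
s=r.get_state(); print(s['clock'],s['contact_force'])
```

```text
[[ 0.5523  0.0842  0.018 ]
 [ 0.5877 -0.2693  0.018 ]
 [ 0.4609 -0.2838  0.018 ]
 [ 0.4248  0.0705  0.018 ]]
fwd deg 95.76168790301278 0.3552626756195231 0.12764970694667443
origin [ 0.50943573 -0.12944672] f [-0.10039103  0.99494806]
tab [ 0.5076 -0.113   0.135 ] (np.float64(-0.0002), np.float64(0.0166))
clip [ 0.5738 -0.1121  0.045 ] (np.float64(0.0658), np.float64(0.0108))
pointer [ 0.5561 -0.0738  0.053 ] (np.float64(0.052), np.float64(0.0507))
tab 0.58 (349.12, 243.888)
mark 0.26 (208.89600000000002, 268.416)
zero_button_top 0.42 (207.616, 272.4)
console 0.85 (212.8, 264.192)
0.6 412 347.56553398058253 249.37135922330097 333 359 239 259
1.35 [0.29253468 0.29931102 0.41696476]
```

```bash
cat >> h.py <<'E'
o=np.array([.50944,-.12945]); f=np.array([-.10039,.99495]); xx=np.array([f[1],-f[0]])
def S(p): p=np.array(p)[:2]-o; return np.array([p@xx,p@f])
def W(x,y): return o+xx*x+f*y
def goal(sx,sy,z,world=False,yaw=None):
    """rotation: tool z down, tool y along -f (or +f)"""
    s=r.get_state(); p=np.array(s['tool_pos']); Rc=R.from_quat(s['eef_rot'])
    xy=np.array([sx,sy]) if world else W(sx,sy)
    ty=-np.array([f[0],f[1],0]); 
    if yaw is not None: ty=np.array([np.cos(yaw),np.sin(yaw),0])
    tz=np.array([0,0,-1.]); tx=np.cross(ty,tz); Rg=R.from_matrix(np.c_[tx,ty,tz])
    d=Rc.inv().apply(np.r_[xy,z]-p); rv=(Rc.inv()*Rg).as_rotvec(degrees=True)
    print('clock',round(s['clock'],2),'pos',p.round(4),'S',S(p).round(4),'F',np.round(s['contact_force'],1),'open',round(s['opening'],3))
    print('shift',d.round(4),'turn',rv.round(2))
E
python3 - <<'E'
from h import *
goal(0,.0166,.27)
E
```

```text
clock 1.35 pos [ 0.2416 -0.5765  0.2638] S [-0.3114 -0.4179] F [0.3 0.3 0.4] open 1.002
shift [ 0.4247 -0.3246 -0.0063] turn [ 1.000e-02 -0.000e+00  1.697e+01]
```

send_rows(
  moves=[0.032,-0.024,0,0,0,0,0.064,-0.049,0,0,0,0,0.096,-0.073,-0.002,0,0,0,0.128,-0.098,-0.004,0,0,0,0.16,-0.122,-0.006,0,0,0],
)

```text
clock: 1.77
tool_pos: [0.3425, -0.4004, 0.2699]
eef_rot: [0.98, 0.197, 0.0, 0.0]
contact_force: [0.0, -1.0, 0.7]
opening: 0.997
```

send_rows(
  moves=[0.032,-0.024,0,0,0,0,0.064,-0.049,0,0,0,0,0.096,-0.073,0,0,0,0,0.128,-0.098,0,0,0,0,0.16,-0.122,0,0,0,0],
)

```text
clock: 2.18
tool_pos: [0.4437, -0.2242, 0.2702]
eef_rot: [0.98, 0.197, 0.0, 0.0]
contact_force: [0.6, -1.3, 0.8]
opening: 1.001
```

Run:
```python
from h import *
goal(0,.0166,.27)
```

```text
clock 2.18 pos [ 0.4437 -0.2242  0.2702] S [-0.0749 -0.0877] F [ 0.6 -1.3  0.8] open 1.001
shift [ 0.102  -0.0779  0.0002] turn [ 0.02 -0.04 16.95]
```

send_rows(
  moves=[0.026,-0.02,0,0,0,4,0.052,-0.04,0,0,0,8,0.078,-0.06,0,0,0,12,0.102,-0.078,0,0,0,17,0.102,-0.078,0,0,0,17],
)

```text
clock: 2.6
tool_pos: [0.5116, -0.105, 0.2705]
eef_rot: [0.999, 0.054, 0.003, -0.002]
contact_force: [0.4, 1.0, 0.1]
opening: 1.002
```

Run:
```python
from h import *
goal(0,.0166,.27)
w=snap('wrist','w1.png'); t=snap('side','s1.png')
for n,z in dict(tab=.135,pointer=.053,mark=.048,push_face=.05,flange_back=.05,stand=0,barrel=.05).items():
    for d in imaging.pinpoint(n,w)[:1]:
        uv=px(d['point']); X=atz(w,uv,z); print(n,round(d['score'],2),np.round(uv,1),X.round(4),S(X))
print(cam(w))
```

```text
clock 2.6 pos [ 0.5116 -0.105   0.2705] S [0.0046 0.0241] F [0.4 1.  0.1] open 1.002
shift [-0.0047  0.0075  0.0004] turn [-0.2 -0.3  0.4]
pointer 0.88 [289.7 152.4] [ 0.5636 -0.066   0.053 ] [0.06024295 0.05774138]
mark 0.69 [342.9 149.6] [ 0.5705 -0.1098  0.048 ] [0.0626862 0.0134702]
push_face 0.65 [301.5 213.9] [ 0.5125 -0.0803  0.05  ] [0.00795728 0.04862998]
flange_back 0.56 [299.8 214.3] [ 0.5119 -0.0788  0.05  ] [0.00756457 0.05013667]
stand 0.76 [350.2 204.9] [ 0.5171 -0.1249  0.    ] [0.00808684 0.00376269]
barrel 0.66 [265.2 215.3] [ 0.5078 -0.0489  0.05  ] [0.00648927 0.08025487]
(array([[ 0.1076892 , -0.99417974, -0.00311088],
       [-0.96204502, -0.10499654,  0.25188313],
       [-0.25074373, -0.02413228, -0.96775266]]), array([-0.15787113,  0.4469885 ,  0.52251912]))
```

View pics/w1.png

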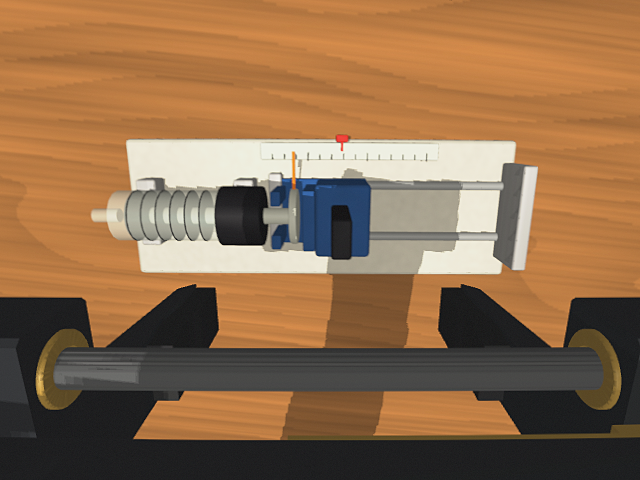

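Run:
```python
import cv2
a=cv2.imread('pics/w1.png')[130:280,250:400]
cv2.imwrite('pics/c3.png',cv2.resize(a,None,fx=4,fy=4,interpolation=cv2.INTER_CUBIC))
```

```text
(no output)
```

View pics/c3.png

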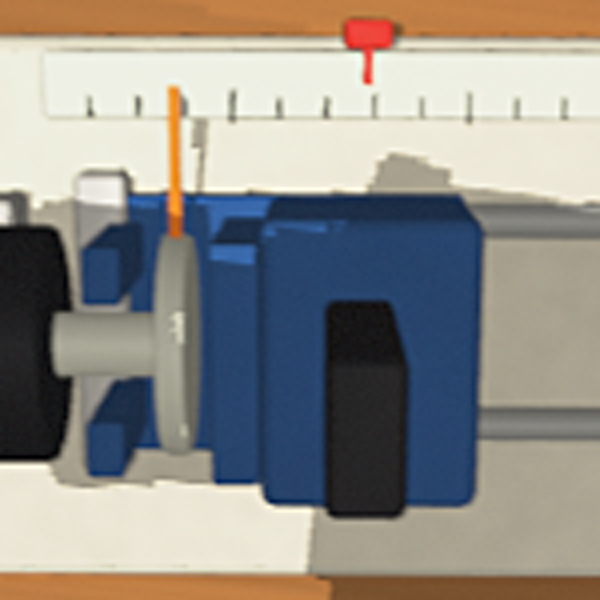

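Run:
```python
from h import *
w=snap('wrist')
print(r.get_state()['tool_pos'])
for n,uv,z in [('c1',(127,140),.018),('c2',(514,142),.018),('c4',(141,272.5),.018),('c3',(500,273.5),.018),('mark',(342.3,146),.048),('ptip',(293.5,153),.053),('tabtopA',(331,206),.135),('tabtopB',(349,206),.135),('tabtopC',(351,259),.135),('tabtopD',(331,257),.135)]:
    X=atz(w,uv,z); print(n,X.round(4),S(X).round(4))
m=imaging.silhouettes('tab',w)
for d in m[:1]:
    ys,xs=np.nonzero(d['pixels']); print(d['score'],len(xs),xs.min(),xs.max(),ys.min(),ys.max())
# depth of tab
for uv in [(340,235),(340,245),(342,252),(342,215)]: print(uv,bydepth(w,uv))
```

```text
[ 0.50736714 -0.11380411  0.2702941 ]
c1 [0.5541 0.0753 0.018 ] [0.065  0.1992]
c2 [ 0.5868 -0.2764  0.018 ] [ 0.0622 -0.1539]
c4 [0.427 0.065 0.018] [-0.0625  0.2018]
c3 [ 0.4607 -0.2897  0.018 ] [-0.0646 -0.1545]
mark [ 0.568  -0.1195  0.048 ] [0.0593 0.004 ]
ptip [ 0.5585 -0.0797  0.053 ] [0.0538 0.0446]
tabtopA [ 0.5311 -0.113   0.135 ] [0.0232 0.0142]
tabtopB [ 0.5323 -0.1246  0.135 ] [0.0232 0.0025]
tabtopC [ 0.4966 -0.13    0.135 ] [-0.0128  0.0008]
tabtopD [ 0.4967 -0.1164  0.135 ] [-0.0114  0.0142]
0.85 6181 258 358 170 250
(340, 235) (array([ 0.4982138 , -0.12414842,  0.07591402]), np.float32(0.32546306))
(340, 245) (array([ 0.48980689, -0.12504234,  0.07583704]), np.float32(0.32770494))
(342, 252) (array([ 0.46727024, -0.13116753,  0.01710595]), np.float32(0.39038056))
(342, 215) (array([ 0.51471777, -0.12403355,  0.07537978]), np.float32(0.3217671))
```

Run:
```python
from h import *
s0=r.get_state(); w=snap('wrist','w2.png'); s1=r.get_state(); print(s0['tool_pos'],s1['tool_pos'],s1['clock'])
np.savez('w2.npz',**{k:np.array(v) for k,v in w.items()})
a=w['image'][130:280,250:400,::-1]
cv2.imwrite('pics/c4.png',cv2.resize(a,None,fx=4,fy=4,interpolation=cv2.INTER_CUBIC))
d=w['depth']; Rm,t=cam(w)
# world z map of region
for uv in [(340,235),(342,245),(342,252)]: print(uv,bydepth(w,uv))
pts=[]
for v in range(180,290):
  for u in range(280,400):
    if d[v,u]>0 and w['image'][v,u].sum()<150:
      X,_=bydepth(w,(u,v))
      if .128<X[2]<.142: pts.append((u,v,*X))
pts=np.array(pts); print(len(pts))
if len(pts):
  q=np.array([S(p[2:4]) for p in pts]); print(pts.min(0),pts.max(0),q.min(0),q.max(0),pts[:,4].mean())
```

```text
[ 0.50748186 -0.11357531  0.27027235] [ 0.50755184 -0.11337307  0.27026793] 3.2
(340, 235) (array([ 0.49833384, -0.12365507,  0.07537383]), np.float32(0.32600528))
(342, 245) (array([ 0.49026147, -0.12614647,  0.07599479]), np.float32(0.32752764))
(342, 252) (array([ 0.46767363, -0.13062513,  0.01758992]), np.float32(0.3898571))
842
[ 3.18000000e+02  2.08000000e+02  5.00864410e-01 -1.19994830e-01
  1.28092003e-01] [ 3.38000000e+02  2.50000000e+02  5.29069901e-01 -1.04353227e-01
  1.38315623e-01] [-0.00641237  0.01000803] [0.02102468 0.02340576] 0.1353204383678798
```

View pics/w2.png

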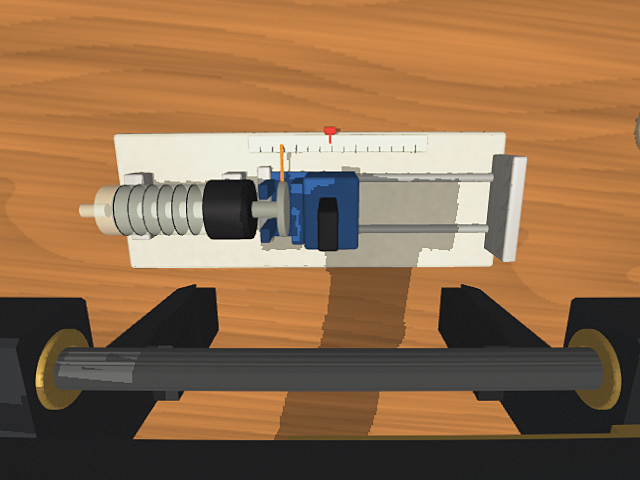

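View pics/c4.png

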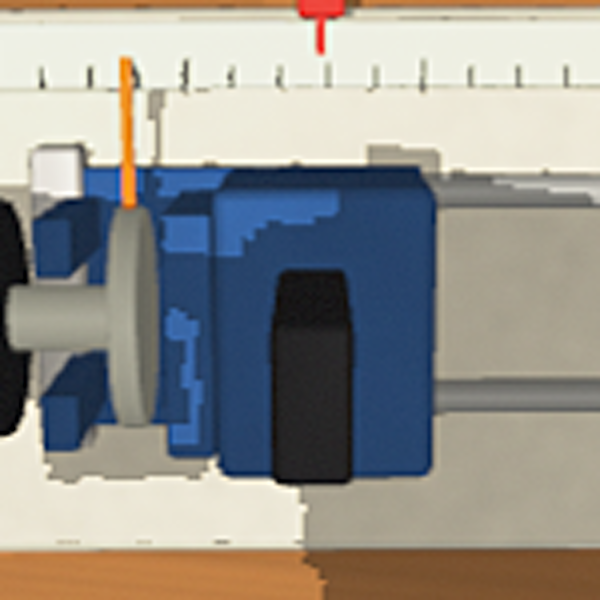

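Run:
```python
from h import *
w=dict(np.load('w2.npz'))
P=np.array([atz(w,u,.018) for u in [(114,134),(506,132.5),(492,267),(131,267.5)]])
fw=(P[0]-P[1]+P[3]-P[2])[:2]; print(np.degrees(np.arctan2(fw[1],fw[0])),np.linalg.norm(P[0]-P[1]),np.linalg.norm(P[1]-P[2]))
print('corners S',[S(p).round(4) for p in P])
for n,uv,z in [('mark',(329.8,140),.048),('ptip',(281.2,145.5),.053),('tabA',(318.5,210),.135),('tabB',(338,210),.135),('tabC',(338,251),.135),('tabD',(318.5,250),.135),('flangetop?',(284.5,183),.05)]:
    X=atz(w,uv,z); print(n,X.round(4),S(X).round(4))
for n,uv in [('mark',(329,131)),('ptr',(281.5,158)),('ptr2',(281.7,170)),('flange',(282,215)),('rail',(300,147)),('tab',(328,230)),('blocktop',(350,220)),('blockfront',(304,230)),('blockback',(357,230))]:
    X,z=bydepth(w,uv); print(n,X.round(4),S(X).round(4))
goal(0.00,.0166,.112)
```

```text
95.78672856392923 0.3562184510440921 0.12832253387366657
corners S [array([0.0705, 0.2111]), array([ 0.071 , -0.1451]), array([-0.0573, -0.1453]), array([-0.0572,  0.2116])]
mark [ 0.5721 -0.108   0.048 ] [0.0645 0.015 ]
ptip [ 0.5638 -0.0685  0.053 ] [0.0602 0.0551]
tabA [ 0.5279 -0.1046  0.135 ] [0.0209 0.0228]
tabB [ 0.5292 -0.1173  0.135 ] [0.0209 0.0101]
tabC [ 0.5016 -0.1202  0.135 ] [-0.0069  0.01  ]
tabD [ 0.501  -0.1071  0.135 ] [-0.0062  0.0231]
flangetop? [ 0.5329 -0.0732  0.05  ] [0.029  0.0536]
mark [ 0.5792 -0.1067  0.0501] [0.0717 0.0157]
ptr [ 0.5538 -0.0696  0.0539] [0.0501 0.0551]
ptr2 [ 0.544  -0.0705  0.0547] [0.0403 0.0552]
flange [ 0.5099 -0.0753  0.0738] [0.0059 0.0538]
rail [ 0.564  -0.0838  0.049 ] [0.0589 0.0399]
tab [ 0.5155 -0.1121  0.136 ] [0.0078 0.0167]
blocktop [ 0.5114 -0.1304  0.0748] [ 0.0019 -0.0012]
blockfront [ 0.4991 -0.094   0.0734] [-0.0067  0.0363]
blockback [ 0.5042 -0.1368  0.0771] [-0.0059 -0.0068]
clock 3.2 pos [ 0.5076 -0.1134  0.2703] S [-0.0003  0.0162] F [-0.2  0.5 -0.1] open 1.003
shift [ 0.0002 -0.0005  0.1583] turn [ 0.02 -0.04 -0.1 ]
```

send_rows(
  moves=[0.004,0,0.02,0,0,0,0.004,0,0.04,0,0,0,0.004,0,0.06,0,0,0,0.004,0,0.08,0,0,0,0.004,0,0.08,0,0,0],
)

```text
clock: 3.62
tool_pos: [0.5095, -0.1127, 0.1873]
eef_rot: [0.999, 0.049, -0.003, -0.001]
contact_force: [0.1, -0.4, 0.2]
opening: 1.001
```

Run:
```python
from h import *
goal(0.004,.0166,.118)
w=snap('wrist','w3.png'); t=snap('side','s3.png'); goal(0.004,.0166,.118)
cv2.imwrite('pics/s3c.png',cv2.resize(t['image'][140:320,240:440,::-1],None,fx=4,fy=4,interpolation=cv2.INTER_CUBIC)[:600])
for n,P in [('w',w),('s',t)]:
  for d in imaging.pinpoint('tab',P)[:1]:
    uv=px(d['point']); X=atz(P,uv,.135); print(n,round(d['score'],2),np.round(uv,1),X.round(4),S(X))
```

```text
clock 3.62 pos [ 0.5095 -0.1127  0.1873] S [0.0017 0.0166] F [ 0.1 -0.4  0.2] open 1.001
shift [0.0027 0.0001 0.0693] turn [-0.07  0.31 -0.1 ]
clock 3.72 pos [ 0.5114 -0.1131  0.1902] S [0.0036 0.0161] F [ 0.3  0.1 -0.3] open 1.001
shift [ 0.0005 -0.0005  0.0722] turn [ 0.    0.03 -0.11]
w 0.82 [329.  273.1] [ 0.5159 -0.1117  0.135 ] [0.00818134 0.01703023]
s 0.76 [346.9 209.4] [ 0.5194 -0.1263  0.135 ] [0.01020623 0.00212526]
```

View pics/w3.png

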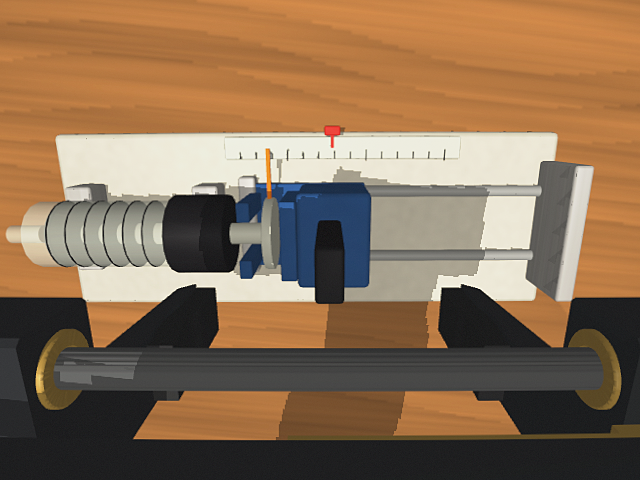

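View pics/s3c.png

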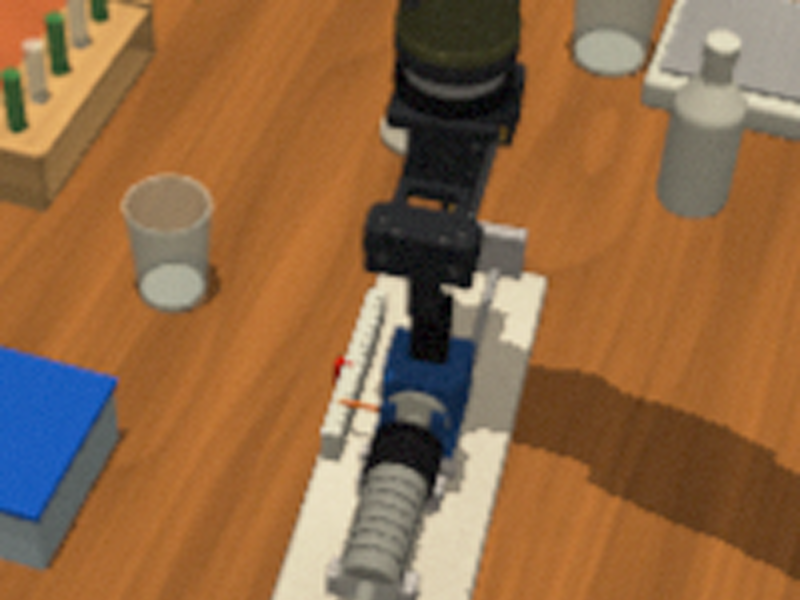

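send_rows(
  moves=[0.002,0,0.02,0,0,0,0.002,0,0.04,0,0,0,0.002,0,0.06,0,0,0,0.002,0,0.072,0,0,0,0.002,0,0.072,0,0,0],
)

```text
clock: 4.23
tool_pos: [0.5141, -0.1129, 0.1185]
eef_rot: [0.999, 0.049, 0.0, 0.0]
contact_force: [1.1, 0.5, 0.2]
opening: 0.996
```

send_rows(
  moves=[0,0,0,0,0,0,0,0,0,0,0,0,0,0,0,0,0,0,0,0,0,0,0,0,0,0,0,0,0,0],
  claw=0.45,
  grip_force=20,
)

```text
clock: 4.65
tool_pos: [0.5146, -0.113, 0.1193]
eef_rot: [0.999, 0.049, 0.001, 0.0]
contact_force: [0.2, -0.3, 0.1]
opening: 0.647
```

Run:
```python
from h import *
goal(0.006,.0166,.118)
w=snap('wrist','w4.png')
for d in imaging.pinpoint('tab',w)[:1]:
    uv=px(d['point']); X=atz(w,uv,.135); print(round(d['score'],2),np.round(uv,1),X.round(4),S(X))
```

```text
clock 4.65 pos [ 0.5146 -0.113   0.1193] S [0.0068 0.0158] F [ 0.2 -0.3  0.1] open 0.647
shift [-0.0008 -0.0008  0.0013] turn [ 0.04 -0.14 -0.11]
0.59 [348.5 249.5] [ 0.5522 -0.1141  0.135 ] [0.04403698 0.0109554 ]
```

View pics/w4.png

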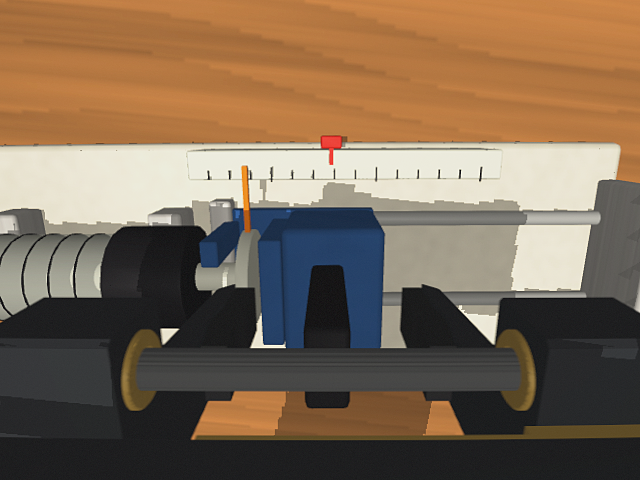

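send_rows(
  moves=[0,0,0,0,0,0,0,0,0,0,0,0,0,0,0,0,0,0,0,0,0,0,0,0,0,0,0,0,0,0],
  claw=1,
  grip_force=25,
)

```text
clock: 5.17
tool_pos: [0.5143, -0.113, 0.1189]
eef_rot: [0.999, 0.049, 0.001, 0.0]
contact_force: [0.4, -0.1, -0.4]
opening: 0.177
```

send_rows(
  moves=[0,0,0,0,0,0,0,0,0,0,0,0,0,0,0,0,0,0,0,0,0,0,0,0,0,0,0,0,0,0],
)

```text
clock: 5.58
tool_pos: [0.5143, -0.1129, 0.1189]
eef_rot: [0.999, 0.049, 0.001, 0.0]
contact_force: [0.6, 0.3, 1.2]
opening: 0.155
```

Run:
```python
from h import *
goal(0.006,.0166,.118)
w=snap('wrist','w5.png')
```

```text
clock 5.58 pos [ 0.5143 -0.1129  0.1189] S [0.0065 0.016 ] F [0.6 0.3 1.2] open 0.155
shift [-0.0005 -0.0006  0.0009] turn [ 0.03 -0.09 -0.1 ]
```

View pics/w5.png

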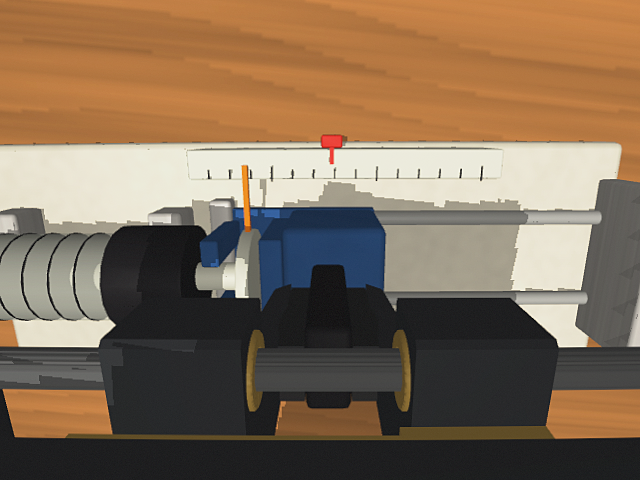

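send_rows(
  moves=[0,0.005,0,0,0,0,0,0.011,0,0,0,0,0,0.018,0,0,0,0,0,0.025,0,0,0,0,0,0.03,0,0,0,0],
)

```text
clock: 6.05
tool_pos: [0.5172, -0.1406, 0.1189]
eef_rot: [0.999, 0.05, 0.0, -0.002]
contact_force: [-1.1, 7.3, 2.8]
opening: 0.154
```

Run:
```python
from h import *
goal(0.006,.0166,.118)
```

```text
clock 6.05 pos [ 0.5172 -0.1406  0.1189] S [ 0.0066 -0.0119] F [-1.1  7.3  2.8] open 0.154
shift [-0.0006 -0.0285  0.001 ] turn [-0.18 -0.06  0.01]
```

send_rows(
  moves=[0,0.007,0,0,0,0,0,0.014,0,0,0,0,0,0.021,0,0,0,0,0,0.028,0,0,0,0,0,0.034,0,0,0,0],
)

```text
clock: 6.47
tool_pos: [0.5204, -0.1721, 0.1188]
eef_rot: [0.999, 0.051, 0.0, -0.003]
contact_force: [-1.6, 8.8, 4.1]
opening: 0.157
```

Run:
```python
from h import *
goal(0.006,.0166,.118)
w=snap('wrist','w6.png')
goal(0.006,.0166,.118)
```

```text
clock 6.47 pos [ 0.5204 -0.1721  0.1188] S [ 0.0067 -0.0435] F [-1.6  8.8  4.1] open 0.157
shift [-0.0005 -0.0601  0.0012] turn [-0.4  -0.03  0.13]
clock 6.52 pos [ 0.5206 -0.1739  0.1189] S [ 0.0066 -0.0453] F [-0.7  5.6  2.4] open 0.153
shift [-0.0006 -0.0619  0.0012] turn [-0.3  -0.06  0.03]
```

View pics/w6.png

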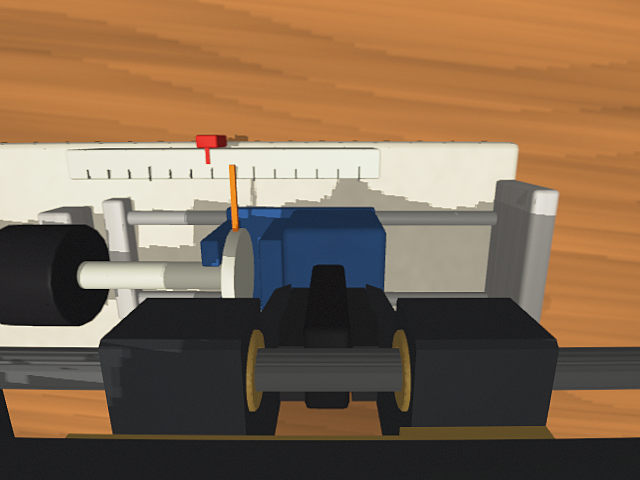

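send_rows(
  moves=[0,0.004,0,0,0,0,0,0.008,0,0,0,0,0,0.012,0,0,0,0,0,0.014,0,0,0,0,0,0.014,0,0,0,0],
)

```text
clock: 6.93
tool_pos: [0.5219, -0.1864, 0.1188]
eef_rot: [0.999, 0.051, 0.0, -0.004]
contact_force: [-0.8, 5.5, 3.8]
opening: 0.16
```

Run:
```python
from h import *
w=snap('wrist','w7.png')
for n,z in [('pointer',.053),('mark',.048)]:
  for d in imaging.pinpoint(n,w)[:1]:
    uv=px(d['point']); X=atz(w,uv,z); print(n,round(d['score'],2),np.round(uv,1),X.round(4),S(X).round(4))
goal(0.006,.0166,.118)
```

```text
pointer 0.56 [230.8 164.3] [ 0.572  -0.1347  0.053 ] [ 0.0617 -0.0115]
mark 0.62 [178.6 169. ] [ 0.5669 -0.1086  0.048 ] [0.0592 0.0149]
clock 7.08 pos [ 0.5219 -0.1864  0.1188] S [ 0.0067 -0.0579] F [-0.4  5.9  3.3] open 0.158
shift [-0.0006 -0.0745  0.0014] turn [-0.43 -0.05  0.09]
```

send_rows(
  moves=[0,0.0006,0,0,0,0,0,0.0012,0,0,0,0,0,0.0018,0,0,0,0,0,0.0024,0,0,0,0,0,0.003,0,0,0,0],
)

```text
clock: 7.5
tool_pos: [0.5221, -0.1876, 0.1188]
eef_rot: [0.999, 0.052, -0.0, -0.005]
contact_force: [-1.2, 6.9, 3.5]
opening: 0.157
```

send_rows(
  moves=[0,0.0006,0,0,0,0,0,0.0012,0,0,0,0,0,0.0018,0,0,0,0,0,0.0024,0,0,0,0,0,0.003,0,0,0,0],
)

```text
clock: 7.92
tool_pos: [0.5222, -0.1891, 0.1188]
eef_rot: [0.999, 0.052, -0.0, -0.006]
contact_force: [-0.8, 8.0, 3.4]
opening: 0.16
```

Run:
```python
from h import *
goal(0.0066,-.062,.118)
```

```text
clock 7.92 pos [ 0.5222 -0.1891  0.1188] S [ 0.0067 -0.0606] F [-0.8  8.   3.4] open 0.16
shift [-0.0001  0.0014  0.0008] turn [-0.71  0.01  0.22]
```

send_rows(
  moves=[0,0.001,0,-0.2,0,0,0,0.002,0,-0.4,0,0,0,0.003,0,-0.6,0,0,0,0.0035,0,-0.7,0,0.1,0,0.0035,0,-0.7,0,0.1],
)

```text
clock: 8.33
tool_pos: [0.5224, -0.1909, 0.1189]
eef_rot: [0.999, 0.052, -0.0, -0.001]
contact_force: [-1.2, 6.7, 4.4]
opening: 0.154
```

send_rows(
  moves=[0,0.001,0,-0.1,0,0,0,0.002,0,-0.1,0,0,0,0.003,0,-0.2,0,0,0,0.004,0,-0.3,0,0,0,0.004,0,-0.3,0,0],
)

```text
clock: 8.75
tool_pos: [0.5227, -0.1934, 0.1189]
eef_rot: [0.999, 0.052, -0.001, 0.0]
contact_force: [-0.8, 7.3, 3.5]
opening: 0.155
```

send_rows(
  moves=[0,0.001,0,0,0,0,0,0.002,0,0,0,0,0,0.003,0,-0.1,0,0,0,0.004,0,-0.2,0,0,0,0.004,0,-0.2,0,0],
)

```text
clock: 9.17
tool_pos: [0.523, -0.1959, 0.1189]
eef_rot: [0.999, 0.052, -0.001, 0.001]
contact_force: [-1.1, 6.6, 3.3]
opening: 0.154
```

send_rows(
  moves=[0,0.001,0,0,0,0,0,0.002,0,0,0,0,0,0.003,0,0,0,0,0,0.004,0,-0.1,0,0,0,0.004,0,-0.1,0,0],
)

```text
clock: 9.58
tool_pos: [0.5232, -0.1984, 0.1189]
eef_rot: [0.999, 0.053, -0.001, 0.001]
contact_force: [-0.5, 6.6, 4.7]
opening: 0.156
```

send_rows(
  moves=[0,0.001,0,0,0,0,0,0.002,0,0,0,0,0,0.003,0,0,0,0,0,0.004,0,-0.1,0,0,0,0.004,0,-0.1,0,0],
)

```text
clock: 10.0
tool_pos: [0.5233, -0.1996, 0.1188]
eef_rot: [0.999, 0.053, -0.002, -0.001]
contact_force: [-1.9, 9.5, 5.3]
opening: 0.157
```

send_rows(
  moves=[0,0.001,0,0,0,0,0,0.002,0,-0.1,0,0,0,0.003,0,-0.2,0,0,0,0.003,0,-0.2,0,0,0,0.003,0,-0.2,0,0],
)

```text
clock: 10.42
tool_pos: [0.5234, -0.1998, 0.1189]
eef_rot: [0.999, 0.054, -0.002, -0.001]
contact_force: [-1.7, 10.7, 5.7]
opening: 0.156
```

send_rows(
  moves=[0,0.001,0,0,0,0,0,0.002,0,-0.1,0,0,0,0.003,0,-0.2,0,0,0,0.004,0,-0.2,0,0,0,0.004,0,-0.2,0,0],
)

```text
clock: 10.83
tool_pos: [0.5235, -0.2003, 0.1188]
eef_rot: [0.999, 0.055, -0.003, -0.002]
contact_force: [-2.2, 10.5, 6.1]
opening: 0.161
```

Run:
```python
from h import *
w=snap('wrist','w8.png')
for n,z in [('pointer',.053),('mark',.048)]:
  for d in imaging.pinpoint(n,w)[:1]:
    uv=px(d['point']); X=atz(w,uv,z); print(n,round(d['score'],2),np.round(uv,1),X.round(4),S(X).round(4))
goal(0.0066,.0166,.118)
```

```text
pointer 0.79 [231.4 160.8] [ 0.5745 -0.1489  0.053 ] [ 0.0628 -0.0259]
mark 0.6 [147.8 159.7] [ 0.5704 -0.1081  0.048 ] [0.0628 0.0152]
clock 10.98 pos [ 0.5235 -0.2003  0.1188] S [ 0.0069 -0.0719] F [-2.3 11.3  6.7] open 0.155
shift [ 0.0005 -0.0885  0.0011] turn [-0.19  0.28  0.51]
```

View pics/w8.png

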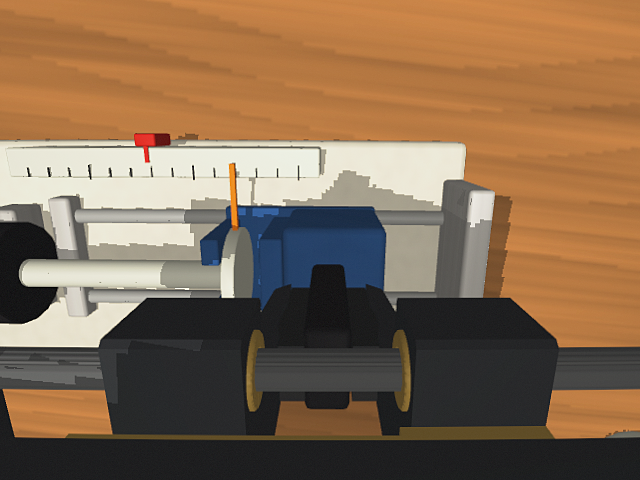

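send_rows(
  moves=[0,-0.006,0,0,0,0.1,0,-0.012,0,-0.1,0.1,0.2,0,-0.018,0,-0.1,0.1,0.3,0,-0.024,0,-0.2,0.1,0.4,0,-0.028,0,-0.2,0.2,0.5],
)

```text
clock: 11.4
tool_pos: [0.5208, -0.1755, 0.119]
eef_rot: [0.999, 0.049, -0.0, 0.003]
contact_force: [1.1, -7.4, -2.5]
opening: 0.155
```

Run:
```python
from h import *
w=snap('wrist','w9.png')
for n,z in [('pointer',.053),('mark',.048)]:
  for d in imaging.pinpoint(n,w)[:1]:
    uv=px(d['point']); X=atz(w,uv,z); print(n,round(d['score'],2),np.round(uv,1),X.round(4),S(X).round(4))
goal(0.0066,-.0285,.118)
```

```text
pointer 0.65 [254.6 163.5] [ 0.5726 -0.1358  0.053 ] [ 0.0622 -0.0127]
mark 0.75 [194.3 163.8] [ 0.5693 -0.1065  0.048 ] [0.0619 0.0168]
clock 11.55 pos [ 0.5207 -0.1745  0.119 ] S [ 0.0067 -0.0459] F [ 1.4 -4.7 -1.2] open 0.153
shift [-0.0001 -0.0174  0.0009] turn [ 0.2   0.04 -0.07]
```

send_rows(
  moves=[0,-0.005,0,0.1,0,0,0,-0.01,0,0.1,0,0,0,-0.015,0,0.2,0,0,0,-0.019,0,0.2,0,0,0,-0.021,0,0.2,0,0],
)

```text
clock: 11.97
tool_pos: [0.5188, -0.156, 0.119]
eef_rot: [0.999, 0.049, 0.0, 0.002]
contact_force: [1.6, -6.6, -1.6]
opening: 0.155
```

Run:
```python
from h import *
w=snap('wrist','w10.png')
for n,z in [('pointer',.053),('mark',.048)]:
  for d in imaging.pinpoint(n,w)[:1]:
    uv=px(d['point']); X=atz(w,uv,z); print(n,round(d['score'],2),np.round(uv,1),X.round(4),S(X).round(4))
goal(0.0066,-.0285,.118)
cv2.imwrite('pics/c10.png',cv2.resize(w['image'][120:220,180:340,::-1],None,fx=5,fy=5,interpolation=cv2.INTER_CUBIC))
```

```text
pointer 0.94 [254.6 162.1] [ 0.5712 -0.1163  0.053 ] [0.0628 0.0069]
mark 0.73 [266.6 276.6] [ 0.514  -0.1245  0.048 ] [0.0051 0.0045]
clock 12.12 pos [ 0.5187 -0.1556  0.1189] S [ 0.0066 -0.027 ] F [ 1.6 -5.2 -0.6] open 0.157
shift [-0.      0.0015  0.0009] turn [ 0.17  0.01 -0.15]
```

View pics/c10.png

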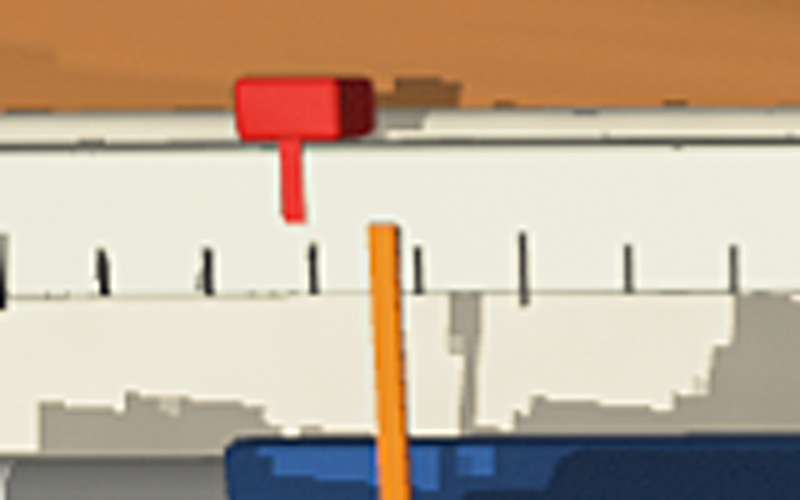

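```bash
cat >> h.py <<'E'
def meas(w):
    im=w['image'].astype(int); Rr,G,B=im[...,0],im[...,1],im[...,2]
    red=(Rr>170)&(G<80)&(B<90); org=(Rr>200)&(G>100)&(G<190)&(B<80)
    red[260:]=0; org[260:]=0
    out={}
    n,l,st,_=cv2.connectedComponentsWithStats(red.astype(np.uint8)); k=1+st[1:,4].argmax(); m=l==k
    ys=np.nonzero(m.any(1))[0]; rows=[y for y in ys if 2<=m[y].sum()<=8 and y>ys.min()+3]
    ys2=np.array(rows); xs=np.array([np.nonzero(m[y])[0].mean() for y in rows])
    uvm=(xs[-5:].mean(),ys2[-5:].mean()); 
    n,l,st,_=cv2.connectedComponentsWithStats(org.astype(np.uint8)); 
    c=[k for k in range(1,n) if st[k,3]>10 and st[k,2]<40]; k=max(c,key=lambda k:st[k,4]); m=l==k
    y0=np.nonzero(m.any(1))[0].min(); xs=[np.nonzero(m[y])[0].mean() for y in range(y0+1,y0+6)]
    uvp=(np.mean(xs),y0+3)
    M=atz(w,uvm,.048);P=atz(w,uvp,.053)
    print('mark',np.round(uvm,2),S(M).round(4),'ptr',np.round(uvp,2),S(P).round(4),'ptr-mark mm',((S(P)-S(M))[1]*1000).round(2))
E
python3 - <<'E'
from h import *
w=snap('wrist'); meas(w)
try: t=dict(np.load('w2.npz')); meas(t)
except Exception as e: print(e)
goal(0.0066,-.0285,.118)
E
```

```text
mark [239.3 161. ] [0.063  0.0155] ptr [256. 168.] [0.0601 0.0068] ptr-mark mm -8.64
mark [329.62 138.5 ] [0.0657 0.0151] ptr [280.8 148. ] [0.0582 0.0555] ptr-mark mm 40.39
clock 12.17 pos [ 0.5188 -0.1556  0.119 ] S [ 0.0067 -0.0269] F [ 0.6 -5.9 -1.7] open 0.154
shift [-0.0001  0.0016  0.001 ] turn [ 0.17  0.01 -0.15]
```

send_rows(
  moves=[0,-0.0015,0,0,0,0,0,-0.003,0,0.1,0,0,0,-0.0045,0,0.1,0,0,0,-0.006,0,0.2,0,-0.1,0,-0.0065,0,0.2,0,-0.1],
)

```text
clock: 12.58
tool_pos: [0.5183, -0.1513, 0.119]
eef_rot: [0.999, 0.049, 0.0, 0.001]
contact_force: [0.6, -7.2, -2.2]
opening: 0.157
```

Run:
```python
from h import *
w=snap('wrist'); meas(w)
goal(0.0066,-.0285,.118)
```

```text
mark [248.9 161. ] [0.063  0.0153] ptr [256. 168.] [0.0601 0.0113] ptr-mark mm -4.09
clock 12.63 pos [ 0.5183 -0.1512  0.119 ] S [ 0.0066 -0.0225] F [ 0.7 -6.7 -1.9] open 0.153
shift [-0.     0.006  0.001] turn [ 0.13 -0.02 -0.14]
```

send_rows(
  moves=[0,-0.0015,0,0,0,0,0,-0.003,0,0.1,0,0,0,-0.0045,0,0.1,0,-0.1,0,-0.0055,0,0.1,0,-0.1,0,-0.0055,0,0.1,0,-0.1],
)

```text
clock: 13.05
tool_pos: [0.5179, -0.1475, 0.119]
eef_rot: [0.999, 0.049, 0.0, 0.002]
contact_force: [1.9, -6.7, -1.6]
opening: 0.161
```

Run:
```python
from h import *
w=snap('wrist','w11.png'); meas(w)
goal(0.0066,-.0285,.118)
cv2.imwrite('pics/c11.png',cv2.resize(w['image'][120:220,180:340,::-1],None,fx=5,fy=5,interpolation=cv2.INTER_CUBIC))
```

```text
mark [256.8 161. ] [0.063  0.0154] ptr [256. 168.] [0.0601 0.015 ] ptr-mark mm -0.34
clock 13.1 pos [ 0.5179 -0.1475  0.119 ] S [ 0.0066 -0.0188] F [ 1.1 -6.5 -2.4] open 0.155
shift [0.     0.0097 0.001 ] turn [ 0.18 -0.04 -0.13]
```

View pics/c11.png

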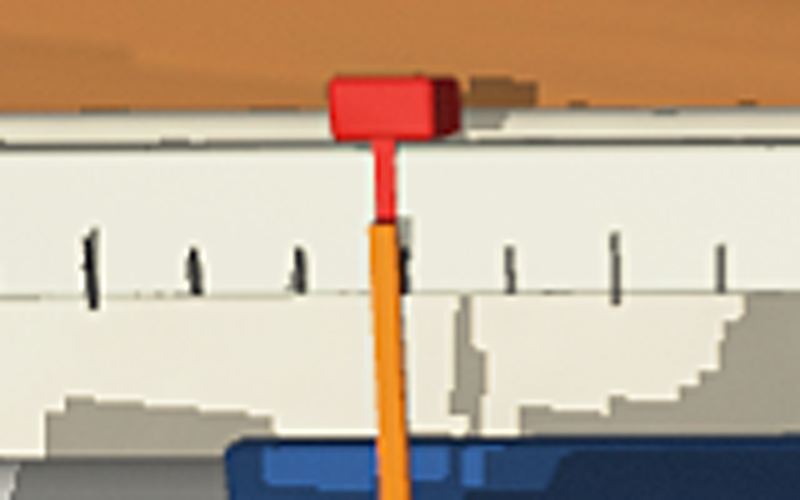

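send_rows(
  moves=[0,0,0,0,0,0,0,0,0,0,0,0,0,0,0,0,0,0,0,0,0,0,0,0,0,0,0,0,0,0],
)

```text
clock: 13.52
tool_pos: [0.5179, -0.1476, 0.119]
eef_rot: [0.999, 0.049, 0.0, 0.002]
contact_force: [1.3, -3.1, -0.3]
opening: 0.163
```

Run:
```python
from h import *
w=snap('wrist','w12.png'); meas(w)
goal(0.0066,-.0285,.118)
```

```text
mark [256.7 161. ] [0.063  0.0153] ptr [256. 168.] [0.0601 0.015 ] ptr-mark mm -0.39
clock 13.57 pos [ 0.5179 -0.1476  0.119 ] S [ 0.0066 -0.0189] F [ 1.1 -3.4 -0.3] open 0.159
shift [0.     0.0096 0.001 ] turn [ 0.19 -0.05 -0.13]
```

send_rows(
  moves=[0,0.0003,0,0,0,0,0,0.0006,0,0,0,0,0,0.0006,0,0,0,0,0,0.0006,0,0,0,0,0,0.0006,0,0,0,0],
)

```text
clock: 13.98
tool_pos: [0.5179, -0.1476, 0.1189]
eef_rot: [0.999, 0.049, 0.0, 0.001]
contact_force: [0.2, -1.0, 0.4]
opening: 0.154
```

Run:
```python
from h import *
w=snap('wrist','w12.png'); meas(w)
goal(0.0066,-.0285,.118)
```

```text
mark [256.6 161. ] [0.063  0.0154] ptr [256. 168.] [0.0601 0.015 ] ptr-mark mm -0.44
clock 14.03 pos [ 0.5179 -0.1476  0.1189] S [ 0.0066 -0.0189] F [ 0.6 -0.4  0.3] open 0.156
shift [0.     0.0096 0.001 ] turn [ 0.15 -0.04 -0.1 ]
```

Force is relieved; releasing gently now.

send_rows(
  moves=[0,0,0,0,0,0,0,0,0,0,0,0,0,0,0,0,0,0,0,0,0,0,0,0,0,0,0,0,0,0],
  claw=0.2,
)

```text
clock: 14.45
tool_pos: [0.5178, -0.1475, 0.1189]
eef_rot: [0.999, 0.049, 0.0, 0.001]
contact_force: [-1.3, 0.4, -1.2]
opening: 0.4
```

Run:
```python
from h import *
w=snap('wrist','w13.png'); meas(w)
goal(0.0066,-.0285,.118)
```

```text
mark [257. 161.] [0.0629 0.0154] ptr [256. 168.] [0.06   0.0151] ptr-mark mm -0.25
clock 14.5 pos [ 0.5178 -0.1475  0.1189] S [ 0.0066 -0.0188] F [ 1.1 -0.1  0.3] open 0.4
shift [0.0001 0.0097 0.001 ] turn [ 0.14 -0.03 -0.1 ]
```

View pics/w13.png

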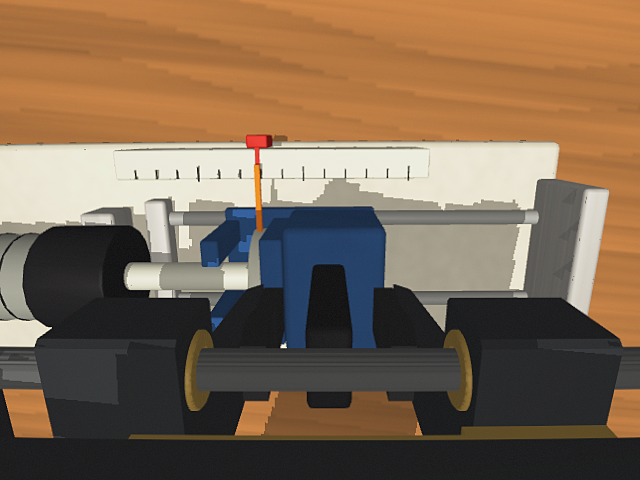

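send_rows(
  moves=[0,0,-0.02,0,0,0,0,0,-0.05,0,0,0,0,0,-0.085,0,0,0,0,0,-0.12,0,0,0,0,0,-0.15,0,0,0],
)

```text
clock: 14.92
tool_pos: [0.5177, -0.1472, 0.2711]
eef_rot: [0.999, 0.049, 0.001, 0.001]
contact_force: [1.1, 0.2, -0.4]
opening: 0.399
```

Run:
```python
from h import *
t=snap('top','top2.png'); s=snap('side','side2.png')
for P in (t,s):
  for n,z in [('zero_button_top',.067),('console',0)]:
    for d in imaging.pinpoint(n,P)[:1]:
      uv=px(d['point']); X=atz(P,uv,z); print(n,round(d['score'],2),np.round(uv,1),X.round(4))
im=t['image'].astype(int); g=(im[...,1]>im[...,0]+40)&(im[...,1]>im[...,2]+30)
n,l,st,c=cv2.connectedComponentsWithStats(g.astype(np.uint8))
for k in range(1,n):
  if st[k,4]>15: print(st[k],c[k],atz(t,c[k],.067).round(4))
goal(.45,.345,.27,world=True,yaw=np.radians(-84.24))
cv2.imwrite('pics/c14.png',cv2.resize(t['image'][230:300,170:260,::-1],None,fx=6,fy=6,interpolation=cv2.INTER_CUBIC))
```

```text
console 0.83 [211.8 264.3] [0.4729 0.3479 0.    ]
zero_button_top 0.46 [309.  380.1] [0.4529 0.3489 0.067 ]
console 0.86 [301.5 390. ] [0.4723 0.3481 0.    ]
[625  44  15  27 117] [631.11111111  58.93162393] [ 1.1325 -1.1046  0.067 ]
[196 251  19  13 142] [205.11971831 257.32394366] [0.4929 0.3541 0.067 ]
[205 267   9   9  62] [208.64516129 271.01612903] [0.4486 0.343  0.067 ]
[238 295  11  11  95] [242.82105263 300.35789474] [0.3522 0.2339 0.067 ]
[539 376  17  16 214] [547.05607477 382.91121495] [ 0.062  -0.7262  0.067 ]
clock 15.22 pos [ 0.5167 -0.147   0.2677] S [ 0.0055 -0.0182] F [ 0.9 -0.  -0.3] open 0.401
shift [-0.0179 -0.4962 -0.0031] turn [ 0.1   0.12 -0.1 ]
```

View pics/c14.png

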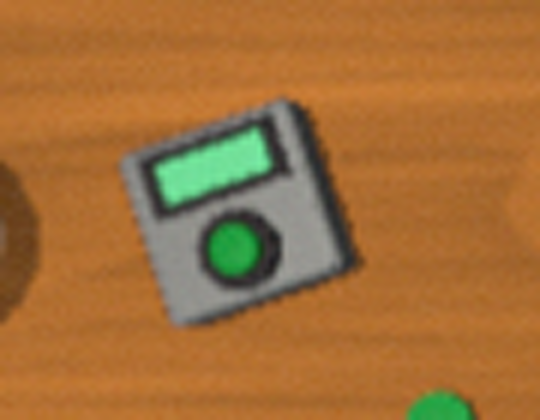

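send_rows(
  moves=[-0.001,-0.03,0,0,0,0,-0.002,-0.07,0,0,0,0,-0.004,-0.11,0,0,0,0,-0.006,-0.15,0,0,0,0,-0.007,-0.19,0,0,0,0],
  claw=1,
)

```text
clock: 15.63
tool_pos: [0.4893, 0.0428, 0.2657]
eef_rot: [0.999, 0.049, -0.003, 0.001]
contact_force: [1.2, 1.3, 0.6]
opening: 0.043
```

send_rows(
  moves=[-0.001,-0.04,0,0,0,0,-0.002,-0.08,0,0,0,0,-0.004,-0.12,0,0,0,0,-0.006,-0.16,0,0,0,0,-0.007,-0.19,0,0,0,0],
)

```text
clock: 16.05
tool_pos: [0.4616, 0.2347, 0.2637]
eef_rot: [0.999, 0.051, -0.005, 0.001]
contact_force: [0.7, 0.2, 0.2]
opening: 0.01
```

Run:
```python
from h import *
goal(.45,.345,.27,world=True,yaw=np.radians(-84.24))
```

```text
clock 16.05 pos [0.4616 0.2347 0.2637] S [-0.011   0.3672] F [0.7 0.2 0.2] open 0.01
shift [-0.0004 -0.1109 -0.0065] turn [0.1  0.54 0.08]
```

send_rows(
  moves=[0,-0.03,0,0,0,0,0,-0.06,0,0,0.2,0,0,-0.09,-0.003,0,0.4,0,0,-0.11,-0.006,0,0.5,0,0,-0.11,-0.006,0,0.5,0],
)

```text
clock: 16.47
tool_pos: [0.448, 0.35, 0.2679]
eef_rot: [0.998, 0.055, -0.001, -0.0]
contact_force: [-0.5, 0.4, 0.7]
opening: 0.004
```

send_rows(
  moves=[0,0,0,0,0,0,0,0,0,0,0,0,0,0,0,0,0,0,0,0,0,0,0,0,0,0,0,0,0,0],
)

```text
clock: 16.88
tool_pos: [0.4484, 0.3487, 0.2678]
eef_rot: [0.999, 0.054, -0.002, 0.0]
contact_force: [-0.5, -0.5, -0.2]
opening: 0.006
```

Run:
```python
from h import *
w=snap('wrist','w15.png')
for d in imaging.pinpoint('zero_button_top',w)[:2]:
  uv=px(d['point']); X=atz(w,uv,.067); print(round(d['score'],2),np.round(uv,1),X.round(4))
for d in imaging.silhouettes('zero_button',w)[:2]:
  ys,xs=np.nonzero(d['pixels']); print(d['score'],len(xs),xs.min(),xs.max(),ys.min(),ys.max(),d['box'])
goal(.45,.345,.27,world=True,yaw=np.radians(-84.24))
```

```text
0.56 [331.7 218.1] [0.4506 0.3466 0.067 ]
0.75 864 316 348 198 230 [0.5164, 0.448, 0.0512, 0.064]
clock 17.03 pos [0.4482 0.3494 0.268 ] S [-0.0128  0.4825] F [ 0.1  0.4 -0.9] open 0.004
shift [ 0.0013  0.0045 -0.002 ] turn [-0.05  0.16  0.47]
```

View pics/w15.png

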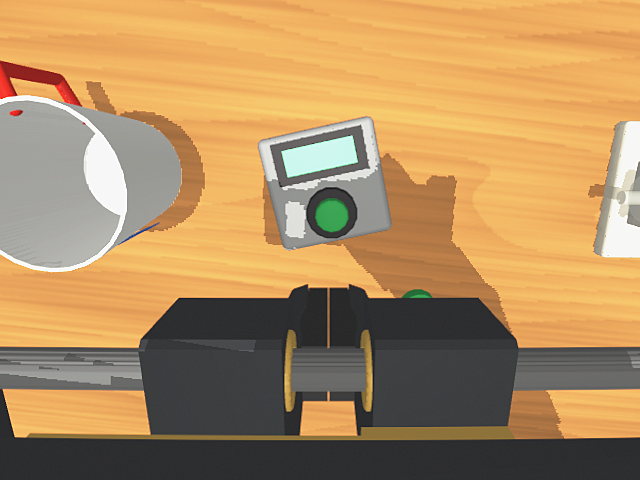

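send_rows(
  moves=[0.001,0.002,0.03,0,0,0,0.002,0.003,0.065,0,0.1,0,0.002,0.003,0.1,0,0.2,0,0.002,0.003,0.13,0,0.2,0,0.002,0.003,0.145,0,0.2,0],
)

```text
clock: 17.45
tool_pos: [0.4487, 0.3453, 0.1198]
eef_rot: [0.999, 0.054, -0.002, 0.001]
contact_force: [-0.6, 0.5, 0.2]
opening: 0.008
```

Run:
```python
from h import *
w=snap('wrist','w16.png'); s=snap('side','side3.png')
cv2.imwrite('pics/c16.png',cv2.resize(s['image'][320:440,240:380,::-1],None,fx=5,fy=5,interpolation=cv2.INTER_CUBIC))
goal(.451,.346,.097,world=True,yaw=np.radians(-84.24))
```

```text
clock 17.55 pos [0.4487 0.3454 0.1205] S [-0.0128  0.4785] F [-0.5 -0.2 -0.2] open 0.002
shift [ 0.0025 -0.0004  0.0234] turn [0.14 0.23 0.47]
```

View pics/c16.png

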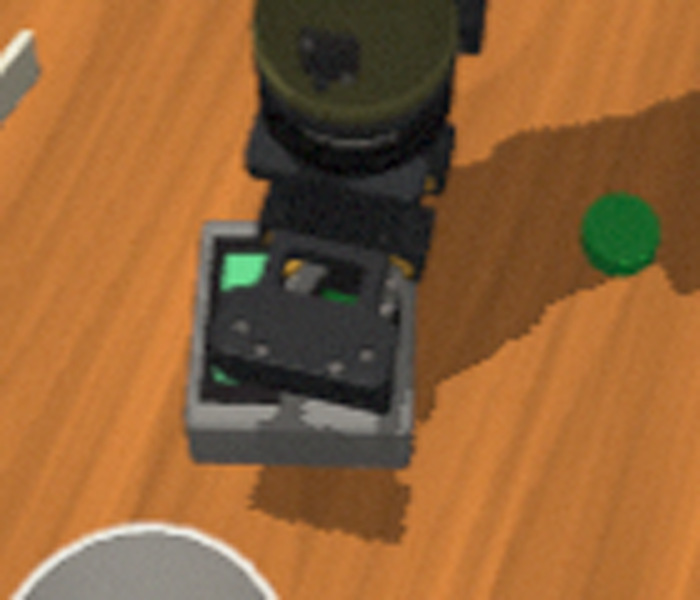

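View pics/w16.png

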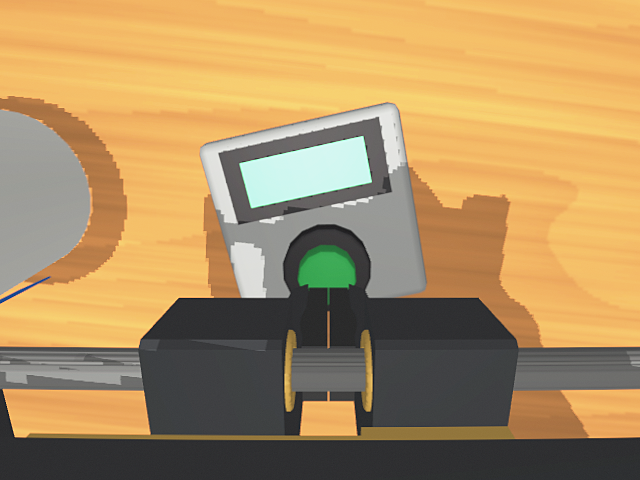

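send_rows(
  moves=[0.0025,0,0.005,0,0.1,0,0.0025,0,0.01,0.1,0.2,0,0.0025,0,0.015,0.1,0.2,0,0.0025,0,0.02,0.1,0.2,0,0.0025,0,0.022,0.1,0.2,0],
)

```text
clock: 17.97
tool_pos: [0.4512, 0.3456, 0.0984]
eef_rot: [0.999, 0.054, -0.0, 0.0]
contact_force: [-0.5, -0.2, 0.6]
opening: 0.001
```

Run:
```python
from h import *
w=snap('wrist','w17.png')
goal(.451,.346,.092,world=True,yaw=np.radians(-84.24))
```

```text
clock 18.02 pos [0.451  0.3455 0.0982] S [-0.0105  0.4785] F [-0.5 -0.6 -0.7] open 0.001
shift [ 0.0001 -0.0005  0.0062] turn [0.04 0.04 0.47]
```

View pics/w17.png

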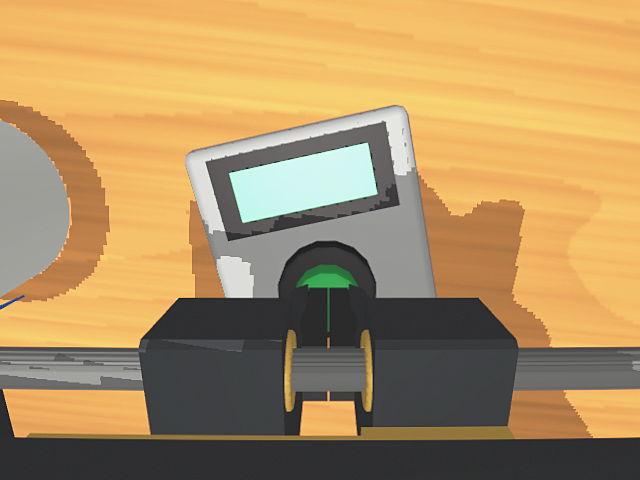

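send_rows(
  moves=[0,0,0.0015,0,0,0,0,0,0.003,0,0,0,0,0,0.0045,0,0,0,0,0,0.006,0,0,0,0,0,0.007,0,0,0],
)

```text
clock: 18.43
tool_pos: [0.4511, 0.3456, 0.0912]
eef_rot: [0.999, 0.054, -0.0, 0.0]
contact_force: [-0.2, 0.2, 2.6]
opening: 0.006
```

Contact is felt (2.6 N up). Pressing on in small steps.

send_rows(
  moves=[0,0,0.001,0,0,0,0,0,0.002,0,0,0,0,0,0.003,0,0,0,0,0,0.0035,0,0,0,0,0,0.0035,0,0,0],
)

```text
clock: 18.85
tool_pos: [0.4511, 0.3456, 0.0878]
eef_rot: [0.999, 0.054, -0.0, 0.0]
contact_force: [-1.1, 0.1, 4.3]
opening: 0.006
```

send_rows(
  moves=[0,0,0.001,0,0,0,0,0,0.002,0,0,0,0,0,0.0025,0,0,0,0,0,0.0025,0,0,0,0,0,0.0025,0,0,0],
)

```text
clock: 19.27
tool_pos: [0.4511, 0.3456, 0.0863]
eef_rot: [0.999, 0.054, -0.0, 0.0]
contact_force: [-1.9, -1.8, 13.2]
opening: 0.007
```

send_rows(
  moves=[0,0,-0.005,0,0,0,0,0,-0.02,0,0,0,0,0,-0.05,0,0,0,0,0,-0.08,0,0,0,0,0,-0.11,0,0,0],
)

```text
clock: 19.68
tool_pos: [0.4508, 0.3454, 0.197]
eef_rot: [0.999, 0.054, -0.0, 0.001]
contact_force: [0.4, 0.1, 0.0]
opening: 0.006
```

Run:
```python
from h import *
s=snap('side','side4.png'); w=snap('wrist','w18.png'); t=snap('top','top4.png')
cv2.imwrite('pics/c18.png',cv2.resize(s['image'][150:320,250:430,::-1],None,fx=3.5,fy=3.5,interpolation=cv2.INTER_CUBIC))
for P in (s,t):
  try: meas(P)
  except Exception as e: print(e)
goal(.451,.346,.25,world=True,yaw=np.radians(-84.24))
```

```text
attempt to get argmax of an empty sequence
mark [133.17 250.  ] [0.0879 0.722 ] ptr [162.77  75.  ] [0.67   0.5681] ptr-mark mm -153.93
clock 19.83 pos [0.4523 0.3466 0.1982] S [-0.0091  0.4794] F [-0.4 -0.6  0.5] open 0.007
shift [-0.0011  0.0003 -0.0518] turn [-0.15 -0.23  0.46]
```

View pics/c18.png

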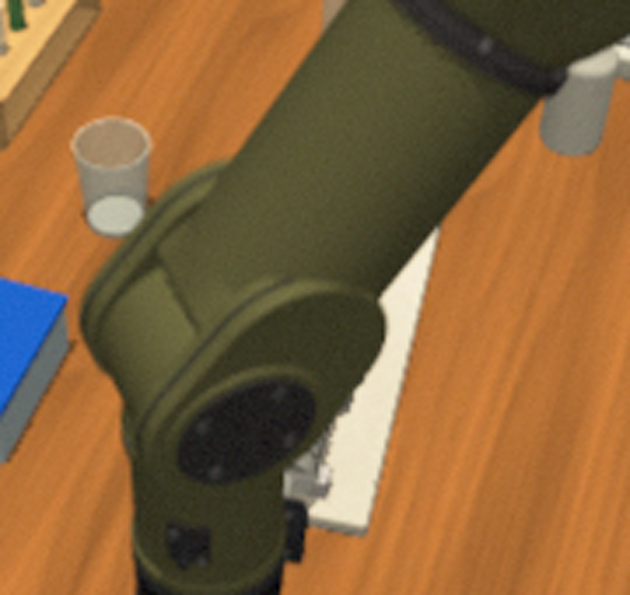

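View pics/w18.png

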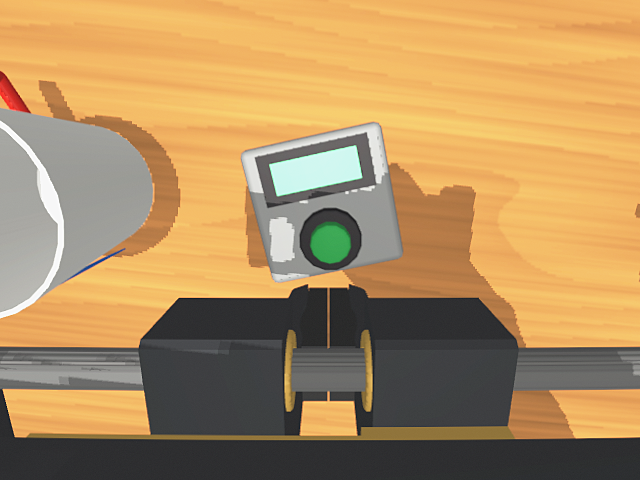

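send_rows(
  moves=[0,0.01,-0.03,0,0,0,0,0.03,-0.06,0,0,0,0,0.065,-0.07,0,0,0,0,0.1,-0.07,0,0,0,0,0.14,-0.07,0,0,0],
)

```text
clock: 20.25
tool_pos: [0.4669, 0.207, 0.2673]
eef_rot: [0.998, 0.056, 0.002, -0.002]
contact_force: [1.3, -0.1, -0.2]
opening: 0.002
```

send_rows(
  moves=[0,0.04,0,0,0,0,0,0.08,0,0,0,0,0,0.12,0,0,0,0,0,0.15,0,0,0,0,0,0.17,0,0,0,0],
)

```text
clock: 20.67
tool_pos: [0.4849, 0.0337, 0.2652]
eef_rot: [0.999, 0.053, 0.0, -0.001]
contact_force: [0.9, 0.0, -0.0]
opening: 0.007
```

send_rows(
  moves=[0,0.03,0,0,0,0,0,0.06,0,0,0,0,0,0.09,0,0,0,0,0,0.11,0,0,0,0,0,0.11,0,0,0,0],
)

```text
clock: 21.08
tool_pos: [0.4958, -0.0812, 0.2634]
eef_rot: [0.999, 0.049, -0.001, 0.001]
contact_force: [0.1, -0.7, -0.9]
opening: 0.006
```

send_rows(
  moves=[0,0,0,0,0,0,0,0,0,0,0,0,0,0,0,0,0,0,0,0,0,0,0,0,0,0,0,0,0,0],
)

```text
clock: 21.5
tool_pos: [0.4958, -0.08, 0.2633]
eef_rot: [0.999, 0.05, -0.001, 0.0]
contact_force: [0.6, 0.6, 0.2]
opening: 0.008
```

Run:
```python
from h import *
w=snap('wrist','w20.png'); meas(w); s=r.get_state(); print(s['clock'],s['tool_pos'],s['contact_force'],s['qd'])
cv2.imwrite('pics/c20.png',cv2.resize(w['image'][100:260,230:400,::-1],None,fx=3.7,fy=3.7,interpolation=cv2.INTER_CUBIC))
t=snap('top','top5.png')
```

```text
mark [372.5 129. ] [0.0643 0.0151] ptr [373. 136.] [0.0588 0.015 ] ptr-mark mm -0.01
21.55 [ 0.49582755 -0.08019841  0.26341947] [ 0.05085756 -0.73924799 -0.55419629] [ 0.00357603 -0.00239508  0.00191875 -0.00094916 -0.00042651  0.00064967
  0.00070249]
```

View pics/c20.png

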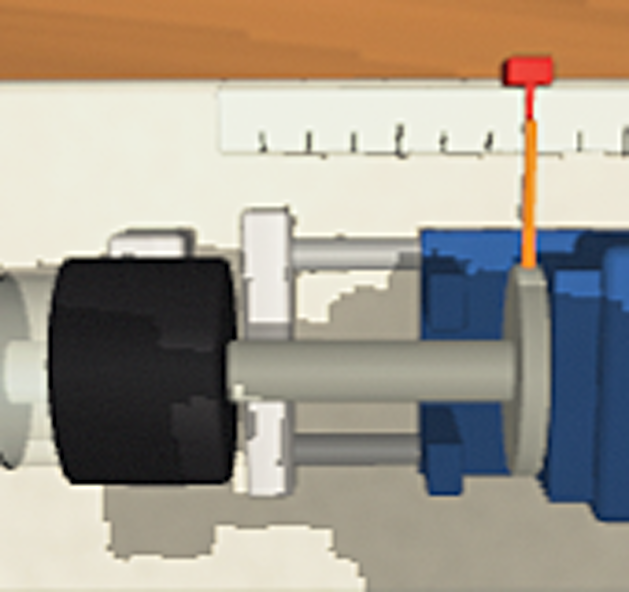

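View pics/top5.png

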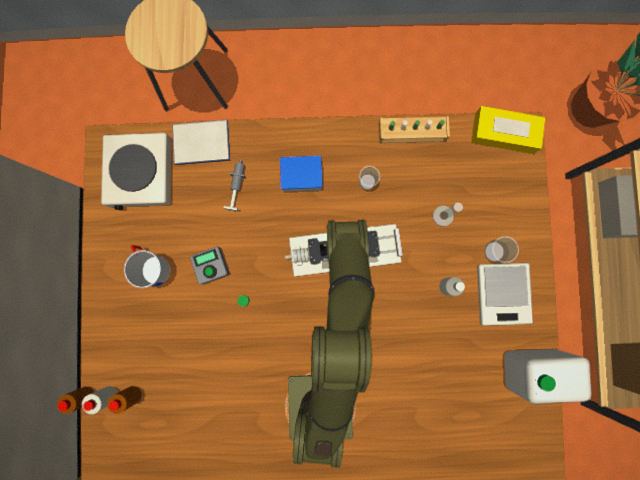

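The pointer tip (373,136) lines up with the red line (372.5,129). The flange sits against the rear jaw with the play on the front side, and the bystanders stand where they were.

```bash
python3 -c "
from plant import r
print(r.finish_job())"
```

```text
the job is handed in; nothing more can be done
None
```

I handed the job in at about 21.6 s of the 67 s allowed; no verdict was reported. By my last checks the setting is correct.

- **Stop:** I pinched the tab and drew back until the force along the drive rose from about 7 N while sliding to about 11 N and motion nearly stopped. That puts roughly 4 N on the stop, about 81 mm behind the plunger's start. This figure is worked out from the wrist force, since I had no direct reading of that contact.
- **Setting:** I pushed forward onto the mark, took the load off the arm and let go. The final wrist picture put the pointer within about 0.5 mm of the mark (the readings ran from -0.4 to 0.0 mm).
- **Play:** In the same picture the flange looked tight against the rear jaw, with the play on the front side. I judged that gap by eye only.
- **Button:** I pressed with closed fingers until it bottomed. It went down about 6 mm, from first contact near 92 mm to 86.3 mm TCP height, peaking at about 13 N. The picture after lifting off showed it sprung back up.
- **Bystanders and robot:** I saw no change in the bystanders between the first and last top pictures, and the robot was touching nothing at hand-in.

Two checks disagreed. The top and wrist cameras differed by up to 7 mm in the stand's x. The side camera's tab reading was about 15 mm off in y, and I did not use it. Neither affects the pointer setting, which was measured within single wrist pictures.

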